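Park the probe arm and point out the capped tube

TASK

The autosampler has stopped because one tube in its racks still has its orange cap on. First push the sampler's arm gently by its beam all the way home to the left (as the robot sees it), over the rinse station - just push it with the fingers, do not grip it, and keep off the thin line guard along its left flank and the probe. Then point out that capped tube to your colleague: bring the fingertips over the middle of its cap, about two centimetres above it, without touching any tube or disturbing anything else, keep pointing for two seconds and finish there, still pointing.

Things in the scene. Friction and masses are not known exactly. Their poses are not given: they have to be found in the camera images.
- probe_arm (a joint): Distance of the sampler's arm from home, in m: 0 is home against its end stop at the sampler's left (+y) end, probe over the rinse station; grows to the sampler's right (-y), up to 0.40; starts at 0.16 to 0.36. Motors off: it slides along the sampler's y axis against about 2 N of friction plus 6 N per m/s, and stays where it is left.
- sampler: Autosampler, white with a green line, fixed: base 380 (x) x 530 (y) mm, deck 30 mm above the bench. Origin on the bench under its middle; x away from the robot, y left along the arm's travel (yaw up to 0.12 rad). On it: two white racks (62 mm tall, 38 mm pitch) with tubes, a low row of standards, at the left end the rinse station (top at 88 mm), at the back the arm's white column (292 mm high).
- beam: Horizontal grey-blue beam of the probe arm, over the racks: 300 mm long (sampler x), 30 mm wide (y), 36 mm tall, underside 199 mm and top 235 mm above the bench. Origin at its middle; axes as the sampler's. From the column (+x end) it reaches towards the robot; its near half is free of fittings.
- beam_push (a point): Point on the beam's right flank (-y side), 110 mm from the beam's middle towards its free near end, at mid height, 217 mm above the bench: a good place to push. Axes as the sampler's: push along +y.
- line_guard: Thin pale guard of the sample line along the beam's left flank (+y side), 285 x 6 x 16 mm, sticking out 6 mm: delicate, not to be touched. Origin as the beam's.
- probe: White probe drive box on the middle of the beam (46 x 42 mm, from 210 to 335 mm above the bench, spanning -5 to +41 mm in x from the beam's middle) with the thin black probe below it (18 mm beyond the beam's middle, tip 171 mm above the bench). Delicate, not to be touched. Origin as the beam's.
- capped_tube: The tube in the sampler's racks that still has its orange screw cap on: whitish 50 ml tube 29 mm in diameter, 117 mm tall with its cap (cap 34 mm in diameter, 13 mm tall), standing upright and loose in a rack cell (about 2.5 mm play). Origin at the centre of its underside, 33 mm above the bench.
- cap_top (a point): Centre of the top of that orange cap, 150 mm above the bench; z up.
- open_tube1: Open tube without cap, 29 mm in diameter, 115 mm tall, loose in a rack cell of the sampler; origin at the centre of its underside, 33 mm above the bench.
- open_tube2: Open tube without cap, 29 mm in diameter, 115 mm tall, loose in a rack cell of the sampler; origin at the centre of its underside, 33 mm above the bench.
- open_tube3: Open tube without cap, 29 mm in diameter, 115 mm tall, loose in a rack cell of the sampler; origin at the centre of its underside, 33 mm above the bench.
- open_tube4: Open tube without cap, 29 mm in diameter, 115 mm tall, loose in a rack cell of the sampler; origin at the centre of its underside, 33 mm above the bench.
- open_tube5: Open tube without cap, 29 mm in diameter, 115 mm tall, loose in a rack cell of the sampler; origin at the centre of its underside, 33 mm above the bench.
- open_tube6: Open tube without cap, 29 mm in diameter, 115 mm tall, loose in a rack cell of the sampler; origin at the centre of its underside, 33 mm above the bench.
- spare_tube0: Orange-capped 117 mm tube waiting in the small blue stand on the bench to the right of the sampler; not the one meant. Origin at the centre of its underside.
- spare_tube1: Orange-capped 117 mm tube waiting in the small blue stand on the bench to the right of the sampler; not the one meant. Origin at the centre of its underside.
- cap0: Loose orange cap lying on the sampler's deck in front of the racks, 34 mm in diameter, 13 mm tall; origin at the centre of its underside.
- cap1: Loose orange cap lying on the sampler's deck in front of the racks, 34 mm in diameter, 13 mm tall; origin at the centre of its underside.
- rack_tubes: The other open tubes, same size, standing in further cells of the two racks; their tops 148 mm above the bench. Origin as the sampler's (not at any tube).
- acid_bottle: Clear bottle with a blue cap, 64 mm in diameter, 155 mm tall, on the bench to the left of the sampler; origin at the centre of its underside.
- phone: Black phone lying on the bench at the right, 72 x 148 x 9 mm; origin at the centre of its underside.

How it is judged:
On the way, in this order (a step that is already met when the one before it is completed fails the run):
1. the arm is pushed fully home (value of joint probe_arm below 0.01 m), for 0.2 s.
2. the fingertips point at the capped tube from just above and dwell (horizontal distance between the grasp point and cap_top below 0.014 m and z of the grasp point in the frame of cap_top between 0.021 and 0.07 m), for 1.5 s.
At the end, for the whole second after the job is handed in: Arm home within 10 mm; the capped tube upright in its cell, unmoved; the grasp point between the finger pads within 14 mm sideways of the cap's centre and 21 to 70 mm above it (fingertips about 2 to 50 mm above), for 1.5 s and through the last second (all of step 2 and value of joint probe_arm below 0.01 m and distance of capped_tube from where it was at the start of the episode below 0.012 m and angle between capped_tube's own z axis and vertical below 0.15 rad and linear speed of capped_tube below 0.03 m/s); the robot touches nothing.
It fails at once if a tube in the racks is touched, lifted, or shifted by more than 12 mm (contact force between any of the fingers, the arm and capped_tube above 0.5 N or contact force between any of the fingers, the arm and open_tube1 above 0.5 N or contact force between any of the fingers, the arm and open_tube2 above 0.5 N or contact force between any of the fingers, the arm and open_tube3 above 0.5 N or contact force between any of the fingers, the arm and open_tube4 above 0.5 N or contact force between any of the fingers, the arm and open_tube5 above 0.5 N or contact force between any of the fingers, the arm and open_tube6 above 0.5 N or contact force between any of the fingers, the arm and rack_tubes above 0.5 N or distance of any of capped_tube, open_tube1, open_tube2, open_tube3, open_tube4, open_tube5, open_tube6 from where it was at the start of the episode above 0.012 m).
It fails at once if the probe or its drive is touched (contact force between any of the fingers, the arm and probe above 1 N).
It fails at once if the beam is gripped: the line guard along its left flank is touched (contact force between any of the fingers, the arm and line_guard above 1 N).
It fails at once if the arm is pushed harder than 40 N or rammed home faster than 0.4 m/s (contact force between any of the fingers, the arm and beam above 40 N or velocity of joint probe_arm below -0.4 m/s).
It fails at once if a bystander is moved by more than 20 mm (distance of any of spare_tube0, spare_tube1, cap0, cap1, acid_bottle, phone from where it was at the start of the episode above 0.02 m).
It also fails if it takes over 45 s, if anything falls off the work surface, if the arm or the gripper's body presses on something with over 40 N, if the wrist force passes 120 N, or if a joint passes its speed limit or range.

ROBOT

A 6-joint arm with a two-finger parallel gripper is mounted at the origin on the work surface. World frame = base frame: x ahead of the robot, y to its left, z up, the work surface at z = 0. Lengths are in m, angles in rad, forces in N, time in s.
With the tool pointing down it reaches from about 0.375 to 0.9 m from the base axis. Payload 3.1 kg.
Tool frame: the origin (TCP) lies on the centre line of the jaws, within the pads' length; the fingertips stand robot.tcp_to_tips ahead of it and the grasp point (between the pads) lies 3 mm ahead of it (robot.tcp_to_tips is the distance from the TCP to the fingertips, in m); z points along the fingers, y is the line along which they close (so a half turn about z gives the same grasp; the last joint's range is limited). The gripper opens to 87 mm and grips with 3 to 60 N. Pads are 19 mm wide; open, the fingers measure 117 mm over their backs; the gripper's body (75 mm by 190 mm) begins 51 mm behind the grasp point.
Start: joints at [-1.383, 0.527, 1.433, -0, 1.181, -0.178], TCP at [0.224, -0.584, 0.245] pointing down, gripper open.
Joint ranges: [-3.08, 3.08], [-0.75, 2.2], [0.22, 2.44], [-1.43, 4.57], [0, 2.65], [-2.85, 2.85]. Speed limits (rad/s): [2.79, 2.79, 3.14, 3.14, 3.14, 3.14].

INTERFACE

Orientations are given as a unit quaternion [x, y, z, w].
In Python, from rig import robot gives the robot as it stands. The module is installed in compiled form; this text tells all that it offers.
- The arm moves only by the shell command python3 -m jog 'ROWS' [FORCE]. ROWS is JSON, one flat list of numbers, 5 for each row, row after row: the finger opening in m, from 0 to 0.087, then the shift along the tool's x, y, z in m, then the turn about the tool's z in units of 10 degrees (1.0 is 10 degrees). In form: [claw, x, y, z, roll, claw, x, y, z, roll, ...]. A call has 1 to 20 rows; each row shifts and turns the commanded pose from where the row before left it, along the tool's axes as they then stand; what a row does not reach is not made up. A row lasts 1/8 s, in which the tool goes at most 62.5 mm and 10.7 degrees, less where a joint would pass 70% of its speed; a pose out of reach is approached as far as the arm can. A call with a gripper value outside its range is refused whole. The fingers move at their own pace and stop on an object; FORCE is the grip in N (left out, the last holds). Time passes only in rows, so rows that do not move let the fingers close. It gives the time, the measured TCP pose, the force, the opening and the grip force at its end, in the units of the state.
- robot.get_obs(): the state, without advancing time (a new reading comes with each control period).
- robot.camera(name): name is "side" or "top"; returns the picture (384x512x3 uint8, blue, green, red); there is no depth.
- robot.camera_model(name): a dict with "fx", "fy", "cx", "cy" (pixels), "R" (3x3) and "t" (3): a world point X has camera coordinates R X + t. Camera axes: x right, y down, z forward; pixel columns grow to the right and rows downward; lengths in m; the calibration is good to about 2 mm. A picture is of the moment at which its call begins. camera_model takes no time and is no camera call.
- robot.hand_in(): hands the job in; it is judged then, once.
Trained networks look in the newest picture that a camera, given by its name, has taken for a name from the list of things; names that differ only in an ending like _2 or _b are one class to them, and where a whole thing is asked for, a point or a joint stands for the part that bears it (a point fixed in the world has none). Each returns a list of dicts, best first, with "conf" (0 to 1); they miss things now and then, are a little off and sometimes report something else, mostly with a low value. They report only what shows in the picture. A call takes as long as a camera call.
- robot.look_for(camera, label): "extent" ([centre column, centre row, width, height] in pixels, round what is visible of it).
- robot.outline_of(camera, label): "region" (384x512 bool, what is visible of it) and "extent" ([centre column, centre row, width, height] in pixels, round what is visible of it).
The state is a dict: "time": time; "q": joint angles; "joint_velocities": joint speeds; "joint_torque": joint torques, N m; "position": TCP position; "tool_rot": TCP orientation; "ft_force": force on the tool from outside, world axes, zero at the start; "moment": the same for the moment, N m; "grip_width": finger opening in m; "grip_force": force on a finger pad.
Only numpy, scipy, OpenCV 4.12 (cv2) and the standard library are available. Lean on these libraries where they do the work, as an engineer would, in place of code of your own. Each camera call takes 0.05 s, during which the arm holds its last target. There are 200 camera calls.

## Working session

There is one attempt and no reset: what is moved stays moved. The work goes in short steps, Python scripts to look and compute and a shell command to move; the robot and the scene stay as the last step left them, time stands still between calls to the robot, and variables do not carry over. Pictures are saved under pics/ and viewed, at most 10 in all, crops included, and the job is handed in when it is done.

```bash
mkdir -p pics; cat > h.py <<'E'
import numpy as np, cv2
from rig import robot
def ray(cam,u,v,z):
    m=robot.camera_model(cam);R=np.array(m["R"]);t=np.array(m["t"])
    d=R.T@np.array([(u-m["cx"])/m["fx"],(v-m["cy"])/m["fy"],1]);c=-R.T@t
    return c+d*(z-c[2])/d[2]
def proj(cam,X):
    m=robot.camera_model(cam);p=np.array(m["R"])@np.array(X)+np.array(m["t"])
    return np.array([m["fx"]*p[0]/p[2]+m["cx"],m["fy"]*p[1]/p[2]+m["cy"]])
E
python3 - <<'E'
from h import *
a=robot.camera("top");b=robot.camera("side")
cv2.imwrite("pics/top.png",cv2.resize(a,(800,600)));cv2.imwrite("pics/side.png",cv2.resize(b,(800,600)))
np.set_printoptions(precision=3,suppress=True)
for c in("top","side"):
    m=robot.camera_model(c);print(c,m["fx"],-np.array(m["R"]).T@np.array(m["t"]))
    for l in("sampler","beam","capped_tube","line_guard","probe","cap0"):
        for r in robot.look_for(c,l)[:4]:print(c,l,np.array(r["extent"]),round(r["conf"],2))
o=robot.get_obs();print(o["position"],o["tool_rot"],o["time"],robot.tcp_to_tips)
E
```

```text
top 365.90419565784475 [0.351 0.013 1.19 ]
top sampler [249.7 177.8 169.2 149.3] 0.85
top sampler [410.4 198.5  21.2  15.2] 0.64
top sampler [263.  157.9  19.6  32.5] 0.21
top beam [260.9 176.9  20.7 103.1] 0.95
top capped_tube [246.9 171.6   7.4  18.9] 0.59
top capped_tube [ 97.2 233.3  33.7  21.5] 0.22
top line_guard [256.7 174.7   9.4  96.8] 0.64
top line_guard [248.  170.8   8.8  12.3] 0.46
top probe [261.6 158.3  16.5  31.3] 0.85
top cap0 [207.9 234.8  12.    9.8] 0.68
side 460.6416727975939 [-0.088  0.061  1.393]
side sampler [247.1 183.9 163.6 156.9] 0.94
side beam [262.6 173.4  32.   83.9] 0.96
side capped_tube [247.2 180.1  10.9  19.8] 0.68
side line_guard [259.9 179.2  12.5  66.7] 0.51
side probe [261.9 152.8  20.2  32. ] 0.82
side probe [265.6 206.9   4.5  10.4] 0.47
[ 0.224 -0.584  0.245] [ 0.983  0.182 -0.     0.   ] 0.7 0.022
```

View pics/top.png

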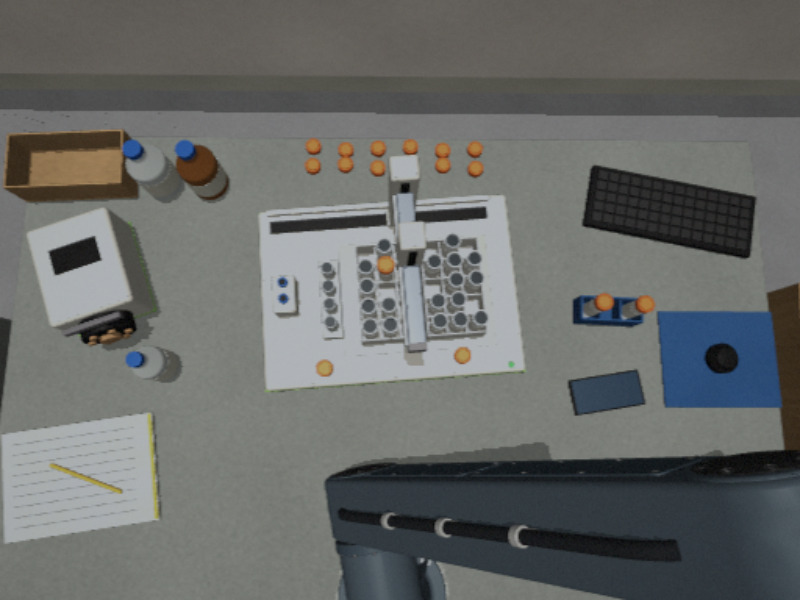

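View pics/side.png

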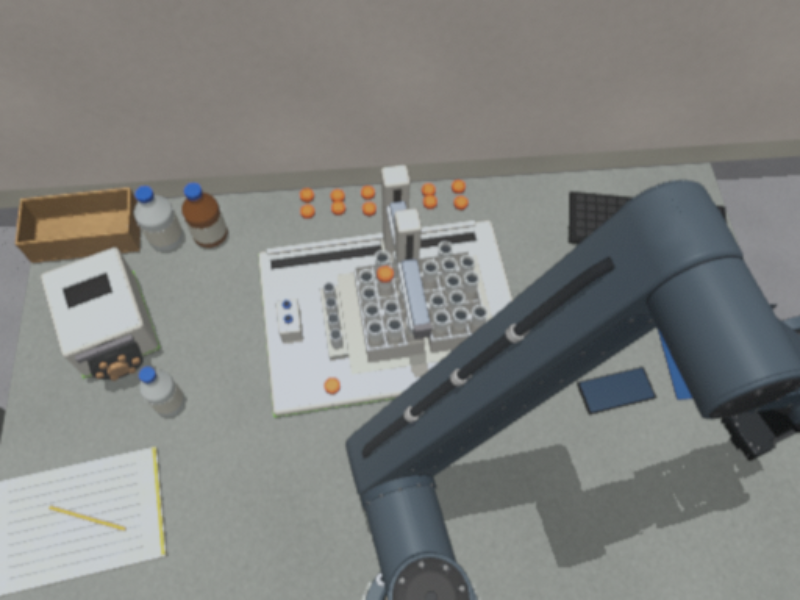

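The top view shows the probe arm mid-travel, with its near end at about (415,348) of 800x600. The capped tube is at about (385,265), left of and beside the beam. Loose caps lie in front at (324,368) and (462,355), and the spares are in the blue stand on the right.

```bash
python3 - <<'E'
from h import *
np.set_printoptions(precision=4,suppress=True)
s=1.5625
P=[ray("top",u/s,v/s,.03) for u,v in((258,212),(503,196),(523,372),(267,389))]
for p in P:print("deck corner",p)
for a,b in((0,1),(3,2),(0,3),(1,2)):
    d=P[a]-P[b];print(np.linalg.norm(d),np.arctan2(-d[0],d[1]) if (a,b)in((0,1),(3,2)) else np.arctan2(d[1],d[0]))
img=robot.camera("top");b2=robot.camera("side")
for c,im in(("top",img),("side",b2)):
    hsv=cv2.cvtColor(im,cv2.COLOR_BGR2HSV)
    m=cv2.inRange(hsv,(5,130,120),(22,255,255))
    n,l,st,ce=cv2.connectedComponentsWithStats(m)
    for i in range(1,n):
        if st[i,4]>15 and 140<ce[i,0]<420 and 120<ce[i,1]<280:print(c,ce[i],st[i],"z150",ray(c,*ce[i],.15)[:2],"z43",ray(c,*ce[i],.043)[:2])
o=robot.outline_of("top","beam")[0]
r=o["region"].astype(np.uint8);print(o["conf"],o["extent"])
for v in range(130,232,8):
    x=np.flatnonzero(r[v]);
    if len(x):print(v,x[0],x[-1],ray("top",x[0],v,.235)[:2],ray("top",x[-1]+1,v,.235)[:2])
cv2.imwrite("pics/crop.png",cv2.resize(img[100:250,160:340],(720,600),interpolation=cv2.INTER_CUBIC))
E
```

```text
deck corner [0.7641 0.2866 0.03  ]
deck corner [ 0.8036 -0.235   0.03  ]
deck corner [ 0.4287 -0.2642  0.03  ]
deck corner [0.3923 0.2519 0.03  ]
0.5230947991556171 0.0755624439480804
0.5174504800260415 0.07051072036268541
0.373507498066353 0.09297401548960849
0.3760658537403733 0.07782827822427457
top [246.4149 168.9681] [242 164  10  11  94] z150 [0.6211 0.0161] z43 [0.6488 0.0165]
top [386.7708 192.7708] [382 188  11  11  96] z150 [ 0.5525 -0.3917] z43 [ 0.5731 -0.4333]
top [412.8776 194.0408] [408 189  11  11  98] z150 [ 0.5491 -0.4675] z43 [ 0.5695 -0.5169]
top [295.5167 227.2167] [291 223  10  10  60] z150 [ 0.451  -0.1248] z43 [ 0.4613 -0.1389]
top [207.675 235.625] [203 231  10  10  40] z150 [0.4259 0.1247] z43 [0.4336 0.1362]
side [234.8889 122.5741] [231 119   9   8  54] z150 [0.8182 0.0347] z43 [0.8963 0.0324]
side [274.243  125.0187] [270 118   9  15 107] z150 [ 0.7981 -0.0936] z43 [ 0.8744 -0.1069]
side [195.9298 124.4737] [192 121   9   8  57] z150 [0.8209 0.1627] z43 [0.8991 0.1715]
side [215.8    128.8818] [212 121   9  16 110] z150 [0.7981 0.0985] z43 [0.8744 0.1018]
[... 347 characters left out ...]
4 0.0089]
side [212.1356 246.5763] [208 243   9   9  59] z150 [0.3902 0.1288] z43 [0.4314 0.1347]
0.62 [261.7, 175.1, 20.0, 104.8]
130 251 264 [0.7092 0.0039] [ 0.7094 -0.0345]
138 252 264 [0.6862 0.0011] [ 0.6865 -0.0344]
146 252 271 [0.6635 0.001 ] [ 0.6638 -0.0534]
154 253 271 [ 0.6409 -0.0018] [ 0.6413 -0.0533]
162 254 271 [ 0.6185 -0.0045] [ 0.6188 -0.0531]
170 255 268 [ 0.5963 -0.0073] [ 0.5966 -0.0449]
178 255 268 [ 0.5743 -0.0073] [ 0.5745 -0.0448]
186 255 269 [ 0.5524 -0.0073] [ 0.5526 -0.0474]
194 256 269 [ 0.5307 -0.01  ] [ 0.5309 -0.0473]
202 257 270 [ 0.5092 -0.0127] [ 0.5094 -0.0498]
210 258 271 [ 0.4878 -0.0154] [ 0.488  -0.0523]
218 258 271 [ 0.4666 -0.0154] [ 0.4668 -0.0522]
```

View pics/crop.png

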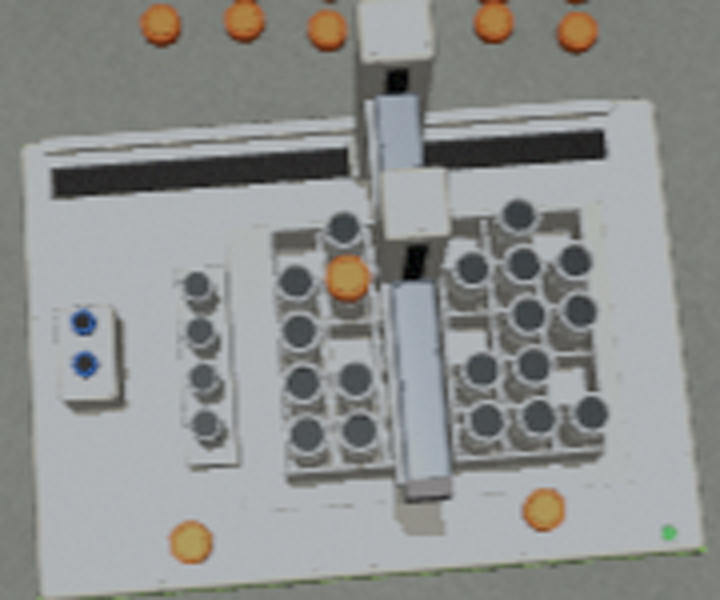

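The crop confirms one orange cap in the racks, at about (347,277), just left of the beam, so cap_top is about (0.619, 0.015). Sampler yaw is about 0.075. The push point is at about (0.50, -0.05). I'll close the fingers, align the tool and move to the right of the beam.

```bash
python3 -m jog '[0,0,0,0,0.83, 0,0,0,0,0.84, 0,0.0225,-0.033,0,0, 0,0.0225,-0.033,0,0, 0,0.0225,-0.033,0,0, 0,0.0225,-0.033,0,0, 0,0.0225,-0.033,0,0, 0,0.0225,-0.033,0,0, 0,0.0225,-0.033,0,0, 0,0.0225,-0.033,0,0, 0,0.0225,-0.033,0,0, 0,0.0225,-0.033,0,0, 0,0.0225,-0.033,0,0, 0,0.0225,-0.033,0,0, 0,0.0225,-0.033,0,0, 0,0.0225,-0.033,0.0,0, 0,0,0,0,0, 0,0,0,0,0]'
python3 - <<'E'
from h import *
o=robot.get_obs();print(o["q"],o["tool_rot"],o["ft_force"])
a=robot.camera("side");cv2.imwrite("pics/s2.png",cv2.resize(a[90:270,160:400],(800,600),interpolation=cv2.INTER_CUBIC))
E
```

```text
time: 3.1
position: [0.5032, -0.0997, 0.2446]
tool_rot: [0.999, 0.037, -0.0, 0.0]
ft_force: [-0.3, -0.1, -0.5]
grip_width: 0.0005
grip_force: 0.0
[-4.13373891e-01  3.77536128e-01  1.71015146e+00 -5.96688636e-04
  1.05397550e+00  1.08275502e+00] [ 9.99297630e-01  3.74723563e-02 -1.44683078e-04  2.18132264e-04] [-0.33097794 -0.12119402 -0.48164061]
```

View pics/s2.png

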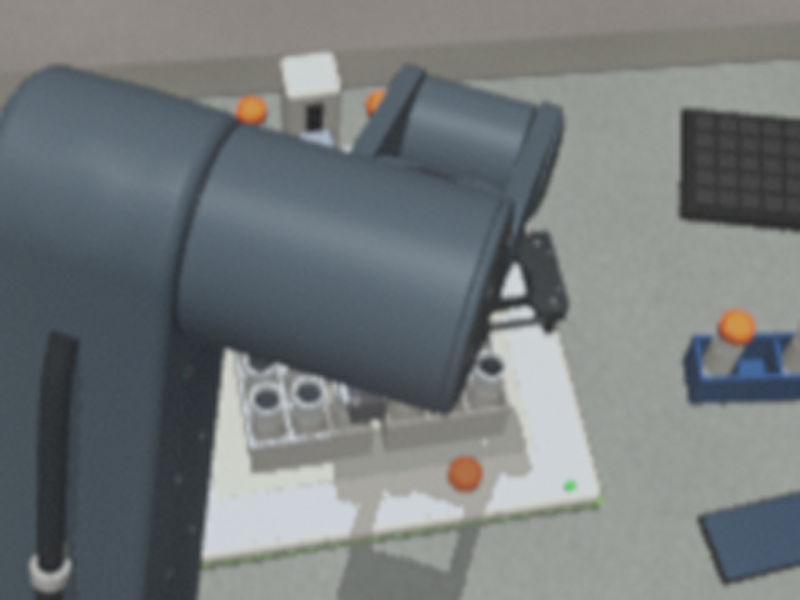

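The fingers are right of the beam, clear of tubes; the spare stand (735,330) is well off to the right. Next: lower and make contact gently.

```bash
python3 -m jog '[0,0,0,0.009,0, 0,0,0,0.009,0, 0,0,-0.008,0,0, 0,0,-0.008,0,0, 0,0,-0.008,0,0, 0,0,-0.008,0,0, 0,0,-0.008,0,0, 0,0,-0.008,0,0, 0,0,-0.008,0,0, 0,0,-0.008,0,0, 0,0,-0.008,0,0]'
python3 - <<'E'
from h import *
a=robot.camera("top");cv2.imwrite("pics/t3.png",cv2.resize(a[90:270,150:390],(800,600),interpolation=cv2.INTER_CUBIC))
E
```

```text
time: 4.53
position: [0.4979, -0.0273, 0.2266]
tool_rot: [0.999, 0.037, -0.0, 0.0]
ft_force: [-0.9, -1.6, 1.4]
grip_width: 0.0004
grip_force: 1.3
```

View pics/t3.png

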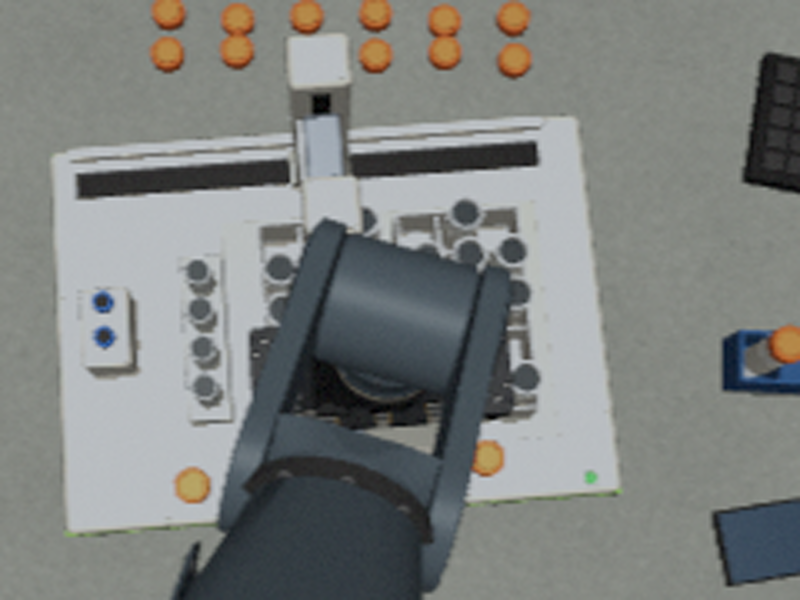

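The arm has moved left with the fingers (column now at about (320,60)) and nothing else is disturbed. I'll keep pushing; about 0.23 m remains.

```bash
python3 -m jog '[0,0,-0.012,0,0, 0,0,-0.012,0,0, 0,0,-0.012,0,0, 0,0,-0.012,0,0, 0,0,-0.012,0,0, 0,0,-0.012,0,0, 0,0,-0.012,0,0, 0,0,-0.012,0,0, 0,0,-0.012,0,0, 0,0,-0.012,0,0, 0,0,-0.012,0,0, 0,0,-0.012,0,0, 0,0,-0.012,0,0, 0,0,-0.012,0,0, 0,0,-0.012,0,0]'
python3 -m jog '[0,0,-0.004,0,0, 0,0,-0.004,0,0, 0,0,-0.004,0,0, 0,0,-0.004,0,0]'
```

```text
time: 6.45
position: [0.4845, 0.1527, 0.2265]
tool_rot: [0.999, 0.037, -0.0, -0.0]
ft_force: [-0.7, -3.1, 0.3]
grip_width: 0.0002
grip_force: 1.3
time: 6.95
position: [0.4837, 0.1678, 0.2266]
tool_rot: [0.999, 0.037, 0.0, -0.0]
ft_force: [-0.2, -1.9, 0.3]
grip_width: 0.0003
grip_force: 1.1
```

```bash
python3 -m jog '[0,0,-0.004,0,0, 0,0,-0.004,0,0, 0,0,-0.003,0,0, 0,0,-0.003,0,0]' | grep -E "pos|ft"
python3 -m jog '[0,0,-0.002,0,0, 0,0,-0.002,0,0]' | grep -E "pos|ft"
python3 -m jog '[0,0,-0.002,0,0, 0,0,-0.002,0,0]' | grep -E "pos|ft"
python3 - <<'E'
from h import *
a=robot.camera("top");cv2.imwrite("pics/t4.png",cv2.resize(a[90:270,150:390],(800,600),interpolation=cv2.INTER_CUBIC))
E
```

```text
position: [0.4825, 0.1819, 0.2266]
ft_force: [-0.5, -2.2, -0.1]
position: [0.4824, 0.1838, 0.2266]
ft_force: [0.6, -12.2, 2.1]
position: [0.4824, 0.1841, 0.2267]
ft_force: [1.3, -24.0, 3.1]
```

View pics/t4.png

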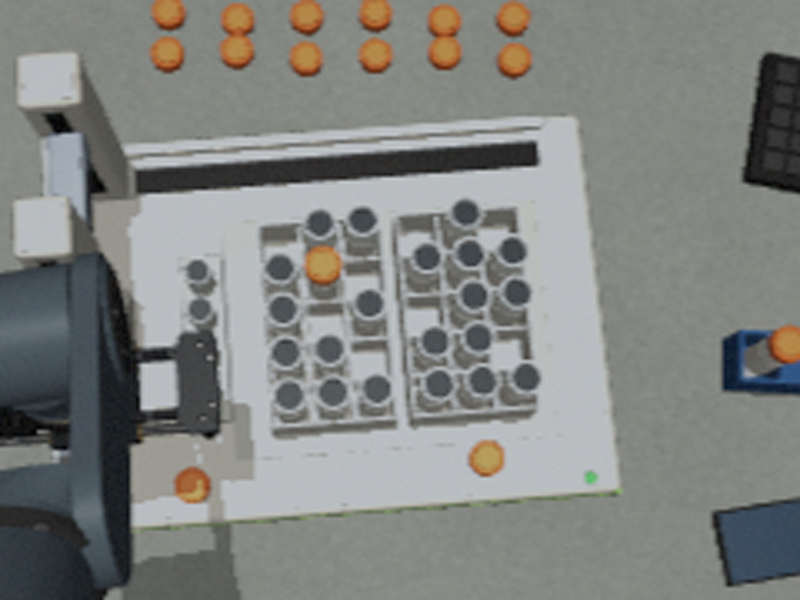

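The force rose to 24 N with no further motion, so the arm is at its end stop, over the rinse station. One capped tube stands in the racks, at crop (323,265), now unobstructed. I'll back off and re-measure.

```bash
python3 -m jog '[0,0,0.004,0,0, 0,0,0.01,0,0, 0,0,0.02,0,0, 0,0,0.03,0,0, 0,0,0.03,0,0, 0,0,0.03,0,0, 0,0,0.03,0,0, 0,0,0.01,0,0, 0,0,0,0,0, 0,0,0,0,0]'
python3 - <<'E'
from h import *
np.set_printoptions(precision=4,suppress=True)
for c in("top","side"):
    im=robot.camera(c)
    hsv=cv2.cvtColor(im,cv2.COLOR_BGR2HSV)
    m=cv2.inRange(hsv,(5,130,90),(22,255,255))
    n,l,st,ce=cv2.connectedComponentsWithStats(m)
    for i in range(1,n):
        if st[i,4]>15 and 225<ce[i,0]<300 and 140<ce[i,1]<210:print(c,ce[i],st[i],"z147",ray(c,*ce[i],.147)[:2])
    for l in ("capped_tube","cap_top"):
        for r in robot.look_for(c,l)[:2]:print(c,l,np.array(r["extent"]),r["conf"])
    b=robot.look_for(c,"beam");print(b[:1])
E
```

```text
time: 9.25
position: [0.4939, 0.0271, 0.2265]
tool_rot: [0.999, 0.038, -0.0, -0.0]
ft_force: [0.4, -0.5, 0.2]
grip_width: 0.0007
grip_force: 0.0
top [246.9474 165.0526] [243 164   9   4  19] z147 [0.6337 0.0146]
top cap_top [170.4 169.3  37.1 124.7] 0.34
top cap_top [165.2 181.2  24.9 104.8] 0.34
[{'extent': [276.4, 180.8, 70.3, 62.5], 'conf': 0.71}]
side capped_tube [251.  218.7   6.    5.2] 0.61
side capped_tube [395.  249.8  51.3  30.7] 0.28
[]
```

```bash
python3 -m jog '[0,0.0124,0.0022,0,0, 0,0.0249,0.0044,0,0, 0,0.0249,0.0044,0,0, 0,0.0249,0.0044,0,0, 0,0.0249,0.0044,0,0, 0,0.0124,0.0022,0,0, 0,0,0,0.01,0, 0,0,0,0.01,0, 0,0,0,0.01,0, 0,0,0,0.004,0, 0,0,0,0,0, 0,0,0,0,0]'
python3 - <<'E'
from h import *
s=robot.camera("side");t=robot.camera("top")
cv2.imwrite("pics/f.png",cv2.resize(np.hstack([s[90:270,150:350],t[90:270,150:350]]),(800,360),interpolation=cv2.INTER_CUBIC))
print(proj("side",[.6195,.0145,.15]),proj("top",[.6195,.0145,.15]))
E
```

```text
time: 11.15
position: [0.62, 0.0135, 0.1929]
tool_rot: [0.999, 0.037, 0.0, 0.0]
ft_force: [0.6, -0.1, -0.0]
grip_width: 0.0005
grip_force: 0.0
[245.68798835 174.43950082] [246.96182711 169.49587214]
```

View pics/f.png

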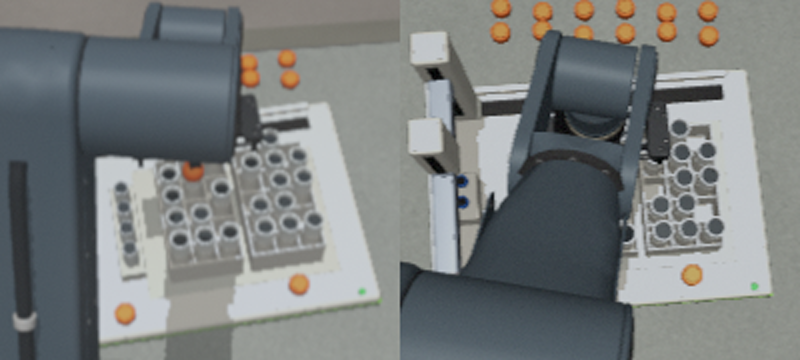

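The cap shows at side pixel about (246,176), just under the fingers; the prediction was (245.7,174.4). The arm stays home on the left. Dwell and hand in.

```bash
python3 -m jog '[0,0,0,0,0, 0,0,0,0,0, 0,0,0,0,0, 0,0,0,0,0, 0,0,0,0,0, 0,0,0,0,0, 0,0,0,0,0, 0,0,0,0,0, 0,0,0,0,0, 0,0,0,0,0, 0,0,0,0,0, 0,0,0,0,0, 0,0,0,0,0, 0,0,0,0,0, 0,0,0,0,0, 0,0,0,0,0, 0,0,0,0,0, 0,0,0,0,0]' | grep -E "pos|ft"
python3 -c "from rig import robot; print(robot.hand_in())"
```

```text
position: [0.6197, 0.0135, 0.1925]
ft_force: [0.4, 0.2, 0.4]
the job is handed in; nothing more can be done
None
```

The job is handed in: I pushed the sampler arm home against its end stop, and the fingertips are holding about 2 cm above the orange-capped tube; the hand-in returned no verdict.

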